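# Line up the hole saws by size on the bench rack

### The job

Stand the four hole saws in the bench rack in order of diameter, one upright with its teeth down in the middle of each rubber seat: the smallest at the end next to the white bit case, rising to the largest at the end next to the jam jar of rivets. Leave the bit case and the jar standing where they are, and let go of everything at the end.

Things in the scene. Friction and masses are not known exactly. Their poses are not given: they have to be found in the camera images.
- saw_25: The smallest of four loose steel hole saws, standing teeth down: a closed round cup 25 mm across, 40 mm high; on it a dark nut 20 mm across, 10 mm high; then a round shank 11 mm across, from 50 to 88 mm above the teeth, by which it is easily held from above. The saws differ only in cup diameter (25, 36, 48, 60 mm) and weight (under 0.35 kg). Origin: centre of the underside; z up the shank.
- saw_36: The second smallest of four loose steel hole saws, standing teeth down: a closed round cup 36 mm across, 40 mm high; on it a dark nut 20 mm across, 10 mm high; then a round shank 11 mm across, from 50 to 88 mm above the teeth, by which it is easily held from above. The saws differ only in cup diameter (25, 36, 48, 60 mm) and weight (under 0.35 kg). Origin: centre of the underside; z up the shank.
- saw_48: The second largest of four loose steel hole saws, standing teeth down: a closed round cup 48 mm across, 40 mm high; on it a dark nut 20 mm across, 10 mm high; then a round shank 11 mm across, from 50 to 88 mm above the teeth, by which it is easily held from above. The saws differ only in cup diameter (25, 36, 48, 60 mm) and weight (under 0.35 kg). Origin: centre of the underside; z up the shank.
- saw_60: The largest of four loose steel hole saws, standing teeth down: a closed round cup 60 mm across, 40 mm high; on it a dark nut 20 mm across, 10 mm high; then a round shank 11 mm across, from 50 to 88 mm above the teeth, by which it is easily held from above. The saws differ only in cup diameter (25, 36, 48, 60 mm) and weight (under 0.35 kg). Origin: centre of the underside; z up the shank.
- seat_a: An end seat of the rack (next to it is seat b): a fixed flat black rubber disc 70 mm across, 6 mm thick, in a thin bright ring, a bright dot at its centre. Four alike in a straight row a-b-c-d, 85 mm apart, on a fixed black rack 350 x 90 mm, 18 mm high. Origin: centre of its underside, so a saw's teeth rest 6 mm above it; y runs along the row from a towards d, z up.
- seat_b: An inner seat of the rack (between seats a and c): a fixed flat black rubber disc 70 mm across, 6 mm thick, in a thin bright ring, a bright dot at its centre. Four alike in a straight row a-b-c-d, 85 mm apart, on a fixed black rack 350 x 90 mm, 18 mm high. Origin: centre of its underside, so a saw's teeth rest 6 mm above it; y runs along the row from a towards d, z up.
- seat_c: An inner seat of the rack (between seats b and d): a fixed flat black rubber disc 70 mm across, 6 mm thick, in a thin bright ring, a bright dot at its centre. Four alike in a straight row a-b-c-d, 85 mm apart, on a fixed black rack 350 x 90 mm, 18 mm high. Origin: centre of its underside, so a saw's teeth rest 6 mm above it; y runs along the row from a towards d, z up.
- seat_d: The other end seat of the rack (next to it is seat c): a fixed flat black rubber disc 70 mm across, 6 mm thick, in a thin bright ring, a bright dot at its centre. Four alike in a straight row a-b-c-d, 85 mm apart, on a fixed black rack 350 x 90 mm, 18 mm high. Origin: centre of its underside, so a saw's teeth rest 6 mm above it; y runs along the row from a towards d, z up.
- bit_case: White plastic bit case with snap lid, 90 x 65 mm, 38 mm high, loose on the bench just off one end of the rack, about 120 mm from the end seat (either end, it varies). Marks the end for the smallest saw. Not to be moved. Origin: centre of its underside.
- jam_jar: Glass jam jar of rivets with a brass-coloured lid, 66 mm across, 80 mm high, loose on the bench just off the other end of the rack, about 120 mm from that end's seat. Marks the end for the largest saw. Not to be moved. Origin: centre of its underside.
Things that resemble listed ones, but are neither listed nor needed, are in the scene too. What is shaped like the saw_48 but green is not meant.

How it is judged:
At the end, for the whole second after the job is handed in: Counting from the bit case's end to the jar's end, the 25, 36, 48 and 60 mm saws stand on the four seats in that order, each within 13 mm of its seat's centre, resting on the rubber (3 to 10 mm above the seat's origin), teeth down and upright within 0.12 rad, at rest (((horizontal distance between bit_case and seat_a below 0.19 m and horizontal distance between jam_jar and seat_d below 0.19 m and horizontal distance between saw_25 and seat_a below 0.013 m and z of saw_25 in the frame of seat_a between 0.003 and 0.01 m and angle between each of saw_25, saw_36, saw_48, saw_60's own z axis and vertical below 0.12 rad and horizontal distance between saw_36 and seat_b below 0.013 m and z of saw_36 in the frame of seat_b between 0.003 and 0.01 m and horizontal distance between saw_48 and seat_c below 0.013 m and z of saw_48 in the frame of seat_c between 0.003 and 0.01 m and horizontal distance between saw_60 and seat_d below 0.013 m and z of saw_60 in the frame of seat_d between 0.003 and 0.01 m) or (horizontal distance between bit_case and seat_d below 0.19 m and horizontal distance between jam_jar and seat_a below 0.19 m and horizontal distance between saw_25 and seat_d below 0.013 m and z of saw_25 in the frame of seat_d between 0.003 and 0.01 m and angle between each of saw_25, saw_36, saw_48, saw_60's own z axis and vertical below 0.12 rad and horizontal distance between saw_36 and seat_c below 0.013 m and z of saw_36 in the frame of seat_c between 0.003 and 0.01 m and horizontal distance between saw_48 and seat_b below 0.013 m and z of saw_48 in the frame of seat_b between 0.003 and 0.01 m and horizontal distance between saw_60 and seat_a below 0.013 m and z of saw_60 in the frame of seat_a between 0.003 and 0.01 m)) and linear speed of each of saw_25, saw_36, saw_48, saw_60 below 0.01 m/s and angular speed of each of saw_25, saw_36, saw_48, saw_60 below 0.1 rad/s); the robot touches nothing.
It fails at once if the bit case is shifted more than 25 mm or tipped (distance of bit_case from where it was at the start of the episode above 0.025 m or angle between bit_case's own z axis and vertical above 0.3 rad).
It fails at once if the jam jar is shifted more than 25 mm or tipped (distance of jam_jar from where it was at the start of the episode above 0.025 m or angle between jam_jar's own z axis and vertical above 0.3 rad).
It also fails if it takes over 99 s, if anything falls off the work surface, if the arm or the gripper's body presses on something with over 40 N, if the wrist force passes 120 N, or if a joint passes its speed limit or range.

### The arm

A 6-joint arm with a two-finger parallel gripper is mounted at the origin on the work surface. World frame = base frame: x ahead of the robot, y to its left, z up, the work surface at z = 0. Lengths are in m, angles in rad, forces in N, time in s.
With the tool pointing down it reaches from about 0.35 to 0.975 m from the base axis. Payload 4.9 kg.
Tool frame: the origin (TCP) lies at the very end of the fingers, on their centre line; the grasp point (between the pads) lies 19 mm behind it; z points along the fingers, x is the direction in which the jaws open and shut, and the axes are right-handed (so a half turn about z gives the same grasp; the last joint's range is limited). The gripper opens to 85 mm and grips with 20 to 120 N. Pads are 22 mm wide; open, the fingers measure 114 mm over their backs; the gripper's body (76 mm by 85 mm) begins 54 mm behind the grasp point. The pads swing forward as they close: fully open they stand 13 mm farther back than shut.
Start: joints at [-1.236, 0.053, 1.613, -0, 1.476, -0.119], TCP at [0.274, -0.562, 0.231] pointing down, gripper open.
Joint ranges: [-3.01, 3.01], [-1.01, 2.22], [0.06, 2.58], [-1.02, 4.17], [0.09, 2.62], [-3.14, 3.14]. Speed limits (rad/s): [2.57, 2.57, 3.14, 3.14, 3.14, 3.14].

### API

Orientations are given as a rotation vector (axis times angle).
In Python, from station import readout, viewer, ctrl, nets gives the robot as it stands. The module is installed in compiled form; this text tells all that it offers.
- The arm moves only by the tool step_arm, never from a script. Its argument "moves" is a list that holds one entry, the list of rows, each a list of 4 numbers: the shift along the world's x, y, z in cm, then the turn about the world's z in rad. In form: [[[dx, dy, dz, yaw], ...]]. A call has 1 to 10 rows; each row shifts and turns the commanded pose from where the row before left it; what a row does not reach is not made up. A row lasts 1/12 s, in which the tool goes at most 41.7 mm and 7.16 degrees, less where a joint would pass 70% of its speed; a pose out of reach is approached as far as the arm can. A call is refused whole if a number of a shift passes 4.17 or a number of a turn 0.125, either way. A call with a gripper value outside its range is refused whole. "grip" is the closure, from 0 (fully open) to 1 (shut), set as the call begins (left out, the last holds). The fingers move at their own pace and stop on an object; "squeeze" is the grip in N (left out, the last holds). Time passes only in rows, so rows that do not move let the fingers close. It gives the time, the measured TCP pose, the force and the opening at its end, in the units of the state.
- readout.get_obs(): the state, without advancing time (a new reading comes with each control period).
- viewer.get_image(name): name is "side" or "top" or "wrist"; returns the picture (400x640x3 uint8, blue, green, red); there is no depth.
- viewer.calibration(name): a dict with "camera_matrix" (3x3 intrinsics, pixels), "k1" (the pictures are not rectified: a ray, as slopes to the right and down, at radius r is drawn at 1 + k1 r^2 times it, then the intrinsics apply), "R" (3x3) and "t" (3): a world point X has camera coordinates R X + t. Camera axes: x right, y down, z forward; pixel columns grow to the right and rows downward; lengths in m; the calibration is good to about 2 mm. A picture is of the moment at which its call begins: read the wrist's pose just before it. calibration takes no time and is no camera call; for the wrist camera it gives the pose at the moment of the call.
- ctrl.finish_job(): hands the job in, once; it reports no verdict.
Trained networks look in the newest picture that a camera, given by its name, has taken for a name from the list of things; names that differ only in an ending like _2 or _b are one class to them, and where a whole thing is asked for, a point or a joint stands for the part that bears it (a point fixed in the world has none). Each returns a list of dicts, best first, with "confidence" (0 to 1); they miss things now and then, are a little off and sometimes report something else, mostly with a low value. They report only what shows in the picture. A call takes as long as a camera call. They do not tell look-alikes from the thing itself.
- nets.masks_of(camera, thing): "region" (400x640 bool, what is visible of it) and "box" ([left, top, right, bottom] in pixels, round what is visible of it).
- nets.pinpoint(camera, thing): "at" ([column, row] in pixels: a listed point, or the origin of a listed thing).
The state is a dict: "t": time; "q": joint angles; "dq": joint speeds; "effort": joint torques, N m; "tool_pos": TCP position; "tool_rot": TCP orientation; "contact_force": force on the tool from outside, world axes, zero at the start; "wrist_torque": the same for the moment, N m; "opening": finger opening in m.
Only numpy, scipy, OpenCV 4.12 (cv2) and the standard library are available. Lean on these libraries where they do the work, as an engineer would, in place of code of your own. Each camera call takes 0.05 s, during which the arm holds its last target. There are 200 camera calls.

## Working session

There is one attempt and no reset: what is moved stays moved. The work goes in short steps, Python scripts to look and compute and a tool call to move; the robot and the scene stay as the last step left them, time stands still between calls to the robot, and variables do not carry over. Pictures are saved under pics/ and viewed, about 12 in all and at most 16, crops included, and the job is handed in when it is done.

Besides the shell and the picture viewer there is one more tool, called after "Emit:" by a JSON object that holds its "op" and its "data". step_arm: Moves the arm, as the interface text tells. Its arguments: {"type":"object","properties":{"moves":{"type":"array","items":{"type":"array","items":{"type":"array","items":{"type":"number"}}}},"grip":{"type":"number"},"squeeze":{"type":"number"}},"required":["moves"]}

```bash
mkdir -p pics; cat > h.py <<'E'
import numpy as np, cv2
from station import readout, viewer, ctrl, nets
def ray(cam,px,z,cal=None):
    c=cal or viewer.calibration(cam); K=np.array(c["camera_matrix"]); k=c["k1"]
    d=(np.array(px,float)-K[:2,2])/[K[0,0],K[1,1]]; u=d.copy()
    for _ in range(20): u=d/(1+k*(u@u))
    R=np.array(c["R"]); t=np.array(c["t"]); o=-R.T@t; v=R.T@np.array([u[0],u[1],1])
    return (o+v*(z-o[2])/v[2])[:2]
E
python3 - <<'E'
from h import *
for n in ("top","side"):
    im=viewer.get_image(n); cv2.imwrite(f"pics/{n}0.png",im)
    c=viewer.calibration(n); print(n,-np.array(c["R"]).T@np.array(c["t"]))
viewer.get_image("top")
for th in ["saw_25","saw_36","saw_48","saw_60","seat_a","bit_case","jam_jar"]:
    for r in nets.pinpoint("top",th)[:6]:
        print(th,round(r["confidence"],2),np.round(r["at"],1),np.round(ray("top",r["at"],.02 if 'seat' in th else 0),3))
o=readout.get_obs();print(o["t"],o["tool_pos"],o["tool_rot"],o["opening"])
E
```

```text
top [ 0.32610887 -0.03314969  1.11545448]
side [ 0.45035109 -0.67361986  0.62442543]
saw_25 0.85 [375.  259.4] [ 0.346 -0.176]
saw_25 0.76 [268.3 233.4] [0.419 0.123]
saw_25 0.64 [356.6 226.1] [ 0.439 -0.127]
saw_25 0.56 [343.2 258.3] [ 0.349 -0.087]
saw_25 0.48 [209.4 247.6] [0.379 0.29 ]
saw_25 0.46 [402.9 233.9] [ 0.416 -0.257]
saw_36 0.85 [375.  259.4] [ 0.346 -0.176]
saw_36 0.76 [268.3 233.4] [0.419 0.123]
saw_36 0.64 [356.6 226.1] [ 0.439 -0.127]
saw_36 0.56 [343.2 258.3] [ 0.349 -0.087]
saw_36 0.48 [209.4 247.6] [0.379 0.29 ]
saw_36 0.46 [402.9 233.9] [ 0.416 -0.257]
saw_48 0.85 [375.  259.4] [ 0.346 -0.176]
saw_48 0.76 [268.3 233.4] [0.419 0.123]
saw_48 0.64 [356.6 226.1] [ 0.439 -0.127]
saw_48 0.56 [343.2 258.3] [ 0.349 -0.087]
saw_48 0.48 [209.4 247.6] [0.379 0.29 ]
saw_48 0.46 [402.9 233.9] [ 0.416 -0.257]
saw_60 0.85 [375.  259.4] [ 0.346 -0.176]
saw_60 0.76 [268.3 233.4] [0.419 0.123]
saw_60 0.64 [356.6 226.1] [ 0.439 -0.127]
saw_60 0.56 [343.2 258.3] [ 0.349 -0.087]
saw_60 0.48 [209.4 247.6] [0.379 0.29 ]
saw_60 0.46 [402.9 233.9] [ 0.416 -0.257]
seat_a 0.91 [278.  159.2] [0.63  0.097]
seat_a 0.65 [338.2 168.3] [ 0.603 -0.076]
seat_a 0.64 [310.4 162.9] [0.619 0.004]
seat_a 0.63 [370.5 166.9] [ 0.606 -0.168]
bit_case 0.8 [407.9 173.7] [ 0.591 -0.278]
jam_jar 0.8 [239.4 152.6] [0.657 0.213]
0.5 [ 0.27396256 -0.56170097  0.23125258] [-2.66412443e+00  1.66477144e+00  1.16779916e-04] 0.08557813471957158
```

View pics/top0.png

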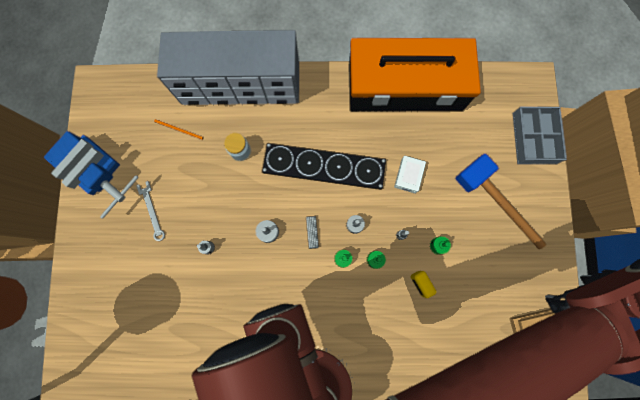

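View pics/side0.png

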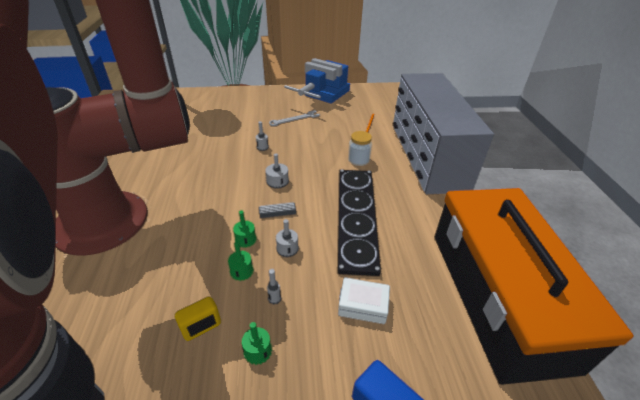

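The top picture shows the rack from (279,159) to (369,171), with the jar at its left end (236,147) and the case at its right end (410,173). The grey candidates are at (206,247), (267,231), (356,224) and (403,234). The three green look-alikes at (343,258), (376,259) and (441,245) are excluded by colour. I'll use crops and sizes to tell the grey ones apart.

```bash
python3 - <<'E'
from h import *
im=viewer.get_image("top")
cv2.imwrite("pics/c1.png",cv2.resize(im[195:275,190:450],None,fx=3,fy=3,interpolation=cv2.INTER_CUBIC))
M=nets.masks_of("top","saw_25")
for m in M[:8]:
    b=m["box"]; ys,xs=np.nonzero(m["region"]); col=im[m["region"]].mean(0)
    print(round(m["confidence"],2),np.round(b),m["region"].sum(),np.round(col), np.round(ray("top",[(b[0]+b[2])/2,(b[1]+b[3])/2],.02),3))
s=[[278,159.2],[310.4,162.9],[338.2,168.3],[370.5,166.9]]
g=cv2.cvtColor(im,cv2.COLOR_BGR2GRAY)
cir=cv2.resize(im[135:195,255:395],None,fx=5,fy=5,interpolation=cv2.INTER_CUBIC)
cv2.imwrite("pics/c2.png",cir)
viewer.get_image("side")
for m in nets.masks_of("side","saw_25")[:8]: 
    b=m["box"]; print("side",round(m["confidence"],2),np.round(b),np.round(ray("side",[(b[0]+b[2])/2,b[3]-(b[2]-b[0])*.35],0),3), "w",b[2]-b[0])
E
```

```text
0.92 [256. 221. 279. 243.] 429 [155. 159. 149.] [0.422 0.122]
0.78 [336. 250. 354. 268.] 259 [ 65. 151.  33.] [ 0.346 -0.091]
0.62 [347. 219. 360. 236.] 266 [150. 153. 145.] [ 0.433 -0.116]
0.62 [367. 248. 385. 271.] 288 [ 48. 113.  27.] [ 0.345 -0.177]
0.59 [428. 237. 452. 254.] 310 [ 50. 125.  20.] [ 0.382 -0.354]
0.57 [396. 229. 408. 240.] 87 [95. 96. 89.] [ 0.413 -0.251]
0.44 [199. 243. 217. 253.] 187 [118. 120. 112.] [0.378 0.288]
side 0.97 [274. 221. 300. 257.] [ 0.444 -0.119] w 25.200000000000045
side 0.97 [266. 155. 287. 190.] [0.423 0.119] w 20.80000000000001
side 0.89 [270. 266. 277. 304.] [ 0.414 -0.256] w 7.100000000000023
side 0.78 [228. 243. 252. 281.] [ 0.343 -0.181] w 23.599999999999994
side 0.65 [236. 212. 257. 248.] [ 0.352 -0.089] w 20.799999999999983
side 0.61 [244. 322. 271. 367.] [ 0.385 -0.367] w 26.80000000000001
side 0.6 [252. 121. 268. 150.] [0.373 0.309] w 15.999999999999972
```

View pics/c1.png

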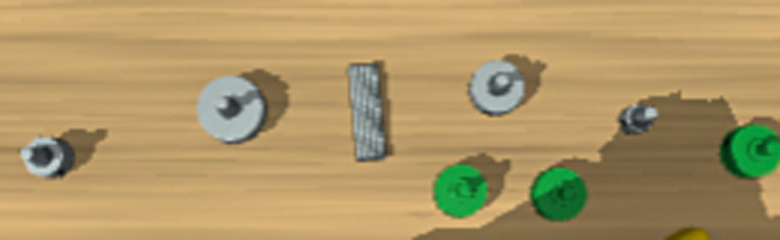

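View pics/c2.png

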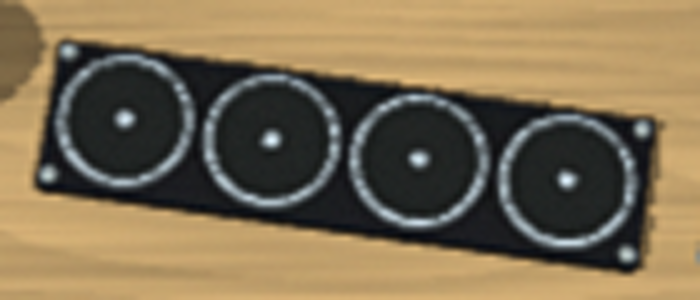

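Sizes separate the greys clearly. saw_25 is at (402,234), saw_36 at (206,247), saw_48 at (355,224) and saw_60 at (267,231). The green look-alikes are not meant. Seat dots are clear in the second crop.

```bash
python3 - <<'E'
from h import *
for n,p in dict(s60=(231,109),s48=(497,87),s36=(51,157),s25=(630,120)).items():
    print(n,np.round(ray("top",[190+(p[0]+.5)/3-.5,195+(p[1]+.5)/3-.5],.04),4))
P=[]
for p in [(125,119),(271,139),(419,158),(567,180)]:
    P.append(ray("top",[255+(p[0]+.5)/5-.5,135+(p[1]+.5)/5-.5],.024))
P=np.array(P);print(P.round(4),np.linalg.norm(np.diff(P,axis=0),axis=1)); 
d=np.polyfit(np.arange(4)-1.5,P,1);u=d[0]/np.linalg.norm(d[0]);print("fit",np.round(d[1]+np.outer([-1.5,-.5,.5,1.5],u*.085),4),np.arctan2(*u[::-1]))
from scipy.spatial.transform import Rotation as R
print(R.from_rotvec(readout.get_obs()["tool_rot"]).as_matrix().round(3))
c=viewer.calibration("wrist"); print(-np.array(c["R"]).T@np.array(c["t"]),np.array(c["R"]).round(2),c["camera_matrix"])
E
```

```text
s60 [0.4225 0.1224]
s48 [ 0.4417 -0.1199]
s36 [0.3792 0.2858]
s25 [ 0.4111 -0.2399]
[[ 0.6317  0.0918]
 [ 0.6193  0.0082]
 [ 0.6077 -0.0761]
 [ 0.5944 -0.1599]] [0.08451703 0.08503782 0.08487361]
fit [[ 0.6318  0.0922]
 [ 0.6195  0.0081]
 [ 0.6071 -0.076 ]
 [ 0.5947 -0.1601]] -1.7168844804022345
[[ 0.438 -0.899  0.   ]
 [-0.899 -0.438 -0.   ]
 [ 0.     0.    -1.   ]]
[ 0.33214871 -0.53277194  0.37346158] [[ 0.44 -0.9   0.  ]
 [-0.87 -0.42  0.26]
 [-0.23 -0.11 -0.97]] [[304.24805395   0.         321.66593881]
 [  0.         304.24805395 197.34415119]
 [  0.           0.           1.        ]]
```

Emit:
{"op": "step_arm", "data": {"moves": [[[1.4,3.1,-0.4,0],[1.4,3.1,-0.4,0],[1.4,3.1,-0.4,0],[1.4,3.1,-0.4,0],[1.4,3.1,-0.4,0],[1.4,3.1,-0.4,0],[1.4,3.1,-0.4,0],[1.4,3.1,-0.4,0],[1.4,3.1,-0.4,0],[1.0,3.1,-0.4,0]]], "grip": 0.3}}

```text
t: 1.53
tool_pos: [0.4107, -0.2502, 0.1915]
tool_rot: [-2.664, 1.665, -0.002]
contact_force: [0.0, 0.2, 1.2]
opening: 0.06
```

```bash
cat > w.py <<'E'
import sys
from h import *
name=sys.argv[1]; c=viewer.calibration("wrist"); im=viewer.get_image("wrist"); cv2.imwrite(f"pics/{name}.png",im)
o=readout.get_obs(); print(o["t"],o["tool_pos"].round(4) if hasattr(o["tool_pos"],'round') else o["tool_pos"],o["opening"])
def line(p0,p1): return ray("wrist",p0,p1,c)
if len(sys.argv)>2:
  for r in nets.pinpoint("wrist",sys.argv[2])[:5]:
    print("pt",round(r["confidence"],2),np.round(r["at"]),ray("wrist",r["at"],float(sys.argv[3]),c).round(4))
  for m in nets.masks_of("wrist",sys.argv[2])[:5]:
    b=m["box"];print("box",round(m["confidence"],2),np.round(b),im[m["region"]].mean(0).round())
E
python3 w.py w25 saw_25 0
```

```text
1.5833 [ 0.4114 -0.2454  0.1902] 0.05995691205713678
pt 0.93 [321. 174.] [ 0.4115 -0.2483]
pt 0.6 [163. 160.] [ 0.3497 -0.0863]
pt 0.58 [225.  95.] [ 0.4434 -0.1228]
box 0.84 [368. 216. 423. 259.] [39. 96. 19.]
box 0.83 [101. 144. 188. 195.] [ 66. 144.  39.]
box 0.65 [181.  65. 248. 119.] [167. 170. 165.]
box 0.63 [310. 165. 336. 200.] [124. 129. 125.]
box 0.6 [ 0.  0.  8. 25.] [48. 52. 53.]
```

View pics/w25.png

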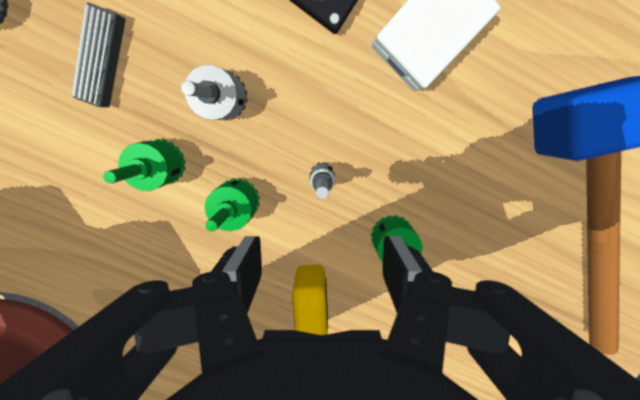

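saw_25 is the small grey one at base (322,172), shank top (321,192). The green ones are well clear.

```bash
python3 - <<'E'
from h import *
c=viewer.calibration("wrist"); im=viewer.get_image("wrist");print(readout.get_obs()["tool_pos"])
viewer.get_image("wrist")
for r in nets.pinpoint("wrist","saw_25")[:3]: print(r["at"],ray("wrist",r["at"],0.,c))
# shank tip: 
cv2.imwrite("pics/w25b.png",cv2.resize(im[130:230,250:410],None,fx=4,fy=4,interpolation=cv2.INTER_CUBIC))
E
```

```text
[ 0.41018644 -0.25128849  0.19142789]
[162.9, 162.5] [ 0.34635983 -0.08689657]
[239.1, 199.0] [ 0.34465323 -0.1775138 ]
[324.0, 173.2] [ 0.41385175 -0.25078423]
```

View pics/w25b.png

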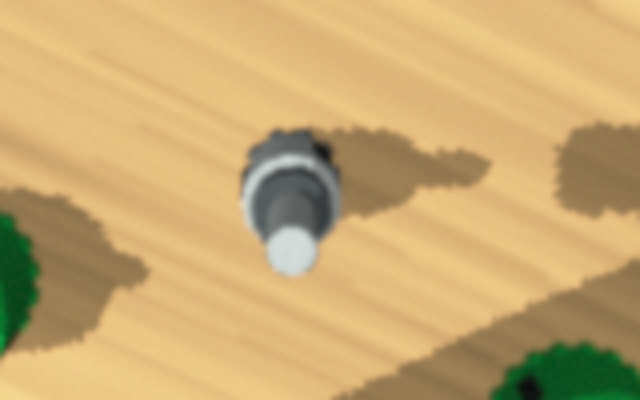

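```bash
python3 - <<'E'
from h import *
c=viewer.calibration("wrist"); print(ray("wrist",[322.6,192.1],.088,c),readout.get_obs()["tool_pos"])
E
```

```text
[ 0.41299048 -0.2516476 ] [ 0.40993731 -0.2525851   0.19174358]
```

Emit:
{"op": "step_arm", "data": {"moves": [[[0.3,0.1,-2.2,0],[0,0,-2.4,0],[0,0,-2.4,0],[0,0,-2.4,0],[0,0,-2.2,0],[0,0,-1.6,0],[0,0,0,0],[0,0,0,0]]], "grip": 0.4}}

```text
t: 2.5
tool_pos: [0.4122, -0.2514, 0.0588]
tool_rot: [-2.663, 1.667, 0.003]
contact_force: [0.1, -0.6, 0.9]
opening: 0.0512
```

Emit:
{"op": "step_arm", "data": {"moves": [[[0,0,0,0],[0,0,0,0],[0,0,0,0],[0,0,0,0],[0,0,0,0],[0,0,0,0],[0,0,0,0],[0,0,0,0]]], "grip": 1, "squeeze": 50}}

```text
t: 3.17
tool_pos: [0.4139, -0.2515, 0.0608]
tool_rot: [2.664, -1.664, 0.004]
contact_force: [-0.2, -0.6, 6.0]
opening: 0.0092
```

Emit:
{"op": "step_arm", "data": {"moves": [[[0,0,1.5,0],[0,0,2.5,0],[0.5,0.3,3.0,0],[2.5,1.25,0,0],[3.0,1.5,0,0],[3.0,1.5,0,0],[3.0,1.5,0,0],[3.0,1.5,0,0],[2.2,1.1,0,0],[1.0,0.5,0,0]]]}}

```text
t: 4.0
tool_pos: [0.5967, -0.1572, 0.1284]
tool_rot: [-2.666, 1.661, 0.002]
contact_force: [-0.4, -0.3, -0.7]
opening: 0.009
```

Emit:
{"op": "step_arm", "data": {"moves": [[[0,0,0,0],[0,0,0,0],[0,0,0,0],[0,0,0,0]]]}}

```text
t: 4.33
tool_pos: [0.5938, -0.1599, 0.129]
tool_rot: [2.663, -1.666, -0.001]
contact_force: [0.5, 0.4, -1.3]
opening: 0.009
```

```bash
python3 w.py p25 seat_a 0.024
```

```text
4.3833 [ 0.5939 -0.1599  0.1292] 0.009239275909583643
pt 0.83 [32.  6.] [0.6287 0.0875]
pt 0.82 [242. 137.] [ 0.609  -0.0814]
pt 0.79 [138.  72.] [0.6191 0.0072]
pt 0.73 [322. 195.] [ 0.5938 -0.1594]
box 0.96 [ 1.  2. 88. 60.] [86. 86. 83.]
box 0.81 [191.  89. 284. 186.] [89. 88. 86.]
box 0.69 [ 88.  16. 192. 127.] [88. 87. 85.]
box 0.57 [276. 149. 371. 229.] [87. 87. 83.]
```

View pics/p25.png

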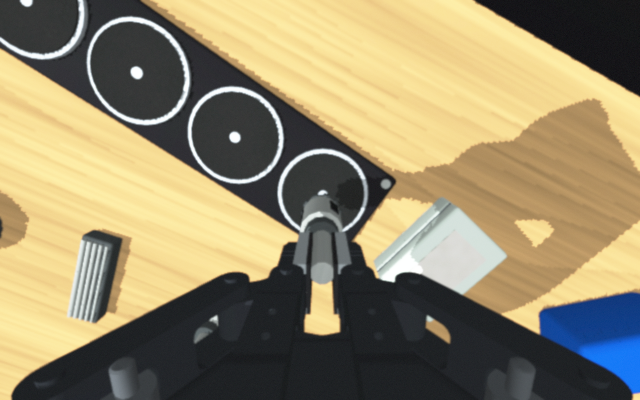

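The saw hangs straight over the end seat (dot at 322,193), and the seat measurement agrees with the top view.

Emit:
{"op": "step_arm", "data": {"moves": [[[0,0,-1.5,0],[0,0,-1.5,0],[0,0,-0.9,0],[0,0,-0.3,0],[0,0,-0.2,0],[0,0,0,0],[0,0,0,0],[0,0,0,0]]]}}

```text
t: 5.15
tool_pos: [0.5956, -0.1595, 0.0862]
tool_rot: [-2.664, 1.665, -0.003]
contact_force: [-0.0, -1.3, -0.6]
opening: 0.0092
```

Emit:
{"op": "step_arm", "data": {"moves": [[[0,0,-0.1,0],[0,0,0,0],[0,0,-0.1,0],[0,0,0,0],[0,0,0,0]]]}}

```text
t: 5.57
tool_pos: [0.5957, -0.1594, 0.0848]
tool_rot: [-2.664, 1.664, -0.002]
contact_force: [-0.9, 0.9, 5.3]
opening: 0.0095
```

Emit:
{"op": "step_arm", "data": {"moves": [[[0,0,0,0],[0,0,0,0],[0,0,0,0],[0,0,0,0],[0,0,0,0],[0,0,0.5,0],[0,0,2,0],[0,0,3.5,0],[0,0,4,0]]], "grip": 0.5}}

```text
t: 6.32
tool_pos: [0.5931, -0.1585, 0.1816]
tool_rot: [2.663, -1.664, -0.009]
contact_force: [1.2, -0.9, -0.2]
opening: 0.0428
```

Emit:
{"op": "step_arm", "data": {"moves": [[[-3,0.8,0.5,0],[-3,0.8,0,0],[-3,0.8,0,0],[-3,0.8,0,0],[-2.3,0.5,0,0],[-1,0.3,0,0],[0,0,0,0],[0,0,0,0],[0,0,0,0],[0,0,0,0]]]}}

```text
t: 7.15
tool_pos: [0.4428, -0.1195, 0.1886]
tool_rot: [-2.664, 1.665, -0.001]
contact_force: [0.4, -0.2, 0.0]
opening: 0.0426
```

```bash
cat > t.py <<'E'
import sys
from h import *
c=viewer.calibration("wrist"); im=viewer.get_image("wrist"); o=readout.get_obs(); print(o["t"],np.round(o["tool_pos"],4))
cv2.imwrite(f"pics/{sys.argv[1]}.png",im)
for r in nets.pinpoint("wrist","saw_25")[:6]: print("pt",np.round(r["at"]),ray("wrist",r["at"],0,c).round(4))
for m in nets.masks_of("wrist","saw_25")[:6]:
    ys,xs=np.nonzero(m["region"]); f=304/(c["t"][2]*0+max(o["tool_pos"][2]+.142-.088,.05))*.0055
    b=ys.max(); tip=[xs[ys>b-f*1.2].mean(),b+.5-f]
    print("mask",np.round(m["box"]),im[m["region"]].mean(0).round(),"tip",np.round(tip),ray("wrist",tip,.088,c).round(4))
E
python3 t.py w48
```

```text
7.2 [ 0.4427 -0.1195  0.1884]
pt [320. 175.] [ 0.4435 -0.1175]
pt [327. 270.] [ 0.3428 -0.1749]
pt [261. 235.] [ 0.349 -0.086]
pt [432.  55.] [ 0.6018 -0.1646]
mask [309. 248. 353. 321.] [ 53. 135.  18.] tip [330. 313.] [ 0.3471 -0.1748]
mask [418.  21. 488.  67.] [119. 120. 114.] tip [433.  62.] [ 0.571  -0.1475]
mask [ 11.  52. 128. 124.] [153. 156. 151.] tip [ 91. 116.] [0.4229 0.068 ]
mask [300. 154. 348. 208.] [171. 174. 167.] tip [323. 202.] [ 0.4394 -0.1222]
mask [475. 326. 493. 340.] [ 64. 164.  16.] tip [485. 333.] [ 0.3912 -0.3139]
```

View pics/w48.png

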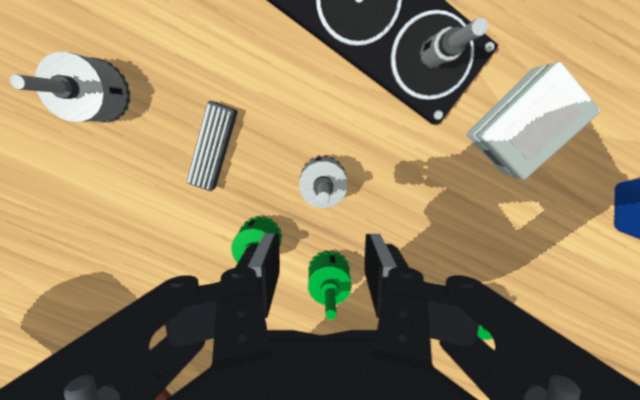

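The view shows saw_25 upright on its seat at (440,50). Below the gripper is saw_48 (grey, 324,180). Its shank top at about (324,197) is under the TCP.

Emit:
{"op": "step_arm", "data": {"moves": [[[0,0,-2.2,0],[0,0,-2.4,0],[0,0,-2.4,0],[0,0,-2.4,0],[0,0,-2.2,0],[0,0,-1.2,0],[0,0,0,0],[0,0,0,0]]]}}

```text
t: 7.97
tool_pos: [0.4417, -0.1191, 0.0597]
tool_rot: [2.664, -1.665, -0.003]
contact_force: [0.9, 0.9, 0.6]
opening: 0.0428
```

Emit:
{"op": "step_arm", "data": {"moves": [[[0,0,0,0],[0,0,0,0],[0,0,0,0],[0,0,0,0],[0,0,0,0],[0,0,0,0],[0,0,0,0],[0,0,0,0]]], "grip": 1, "squeeze": 60}}

```text
t: 8.63
tool_pos: [0.4432, -0.1199, 0.0618]
tool_rot: [-2.664, 1.665, -0.005]
contact_force: [-0.5, -0.1, 5.9]
opening: 0.0088
```

Emit:
{"op": "step_arm", "data": {"moves": [[[0,0,1.5,0],[0,0,2.5,0],[0.4,0.3,3.0,0],[2.5,1.8,0,0],[3.0,2.2,0,0],[3.0,2.2,0,0],[3.0,2.2,0,0],[2.8,2.0,0,0],[2.0,1.4,0,0],[1.0,0.7,0,0]]]}}

```text
t: 9.47
tool_pos: [0.6201, 0.0108, 0.1292]
tool_rot: [-2.666, 1.662, 0.002]
contact_force: [-0.8, -0.4, -1.7]
opening: 0.0088
```

Emit:
{"op": "step_arm", "data": {"moves": [[[0,0,0,0],[0,0,0,0],[0,0,0,0],[0,0,0,0]]]}}

```text
t: 9.8
tool_pos: [0.6178, 0.0079, 0.13]
tool_rot: [2.663, -1.666, -0.001]
contact_force: [0.2, 0.1, -1.9]
opening: 0.0087
```

```bash
python3 w.py p48 seat_a 0.024
```

```text
9.85 [0.618  0.0079 0.1301] 0.008820862226744669
pt 0.91 [237. 136.] [0.6321 0.0908]
pt 0.88 [470. 292.] [ 0.5948 -0.1549]
pt 0.64 [321. 189.] [0.6216 0.0111]
box 0.87 [362. 205. 442. 282.] [78. 78. 75.]
box 0.82 [189.  86. 284. 183.] [88. 88. 85.]
box 0.78 [277. 148. 365. 216.] [93. 93. 89.]
box 0.6 [431. 254. 517. 310.] [68. 67. 64.]
```

Emit:
{"op": "step_arm", "data": {"moves": [[[0.2,0.1,-1.5,0],[0,0,-1.5,0],[0,0,-0.9,0],[0,0,-0.4,0],[0,0,-0.1,0],[0,0,0,0],[0,0,-0.1,0],[0,0,0,0],[0,0,0,0]]]}}

```text
t: 10.7
tool_pos: [0.6212, 0.0098, 0.0859]
tool_rot: [-2.664, 1.665, -0.001]
contact_force: [-1.7, 0.7, 3.7]
opening: 0.0089
```

Emit:
{"op": "step_arm", "data": {"moves": [[[0,0,0,0],[0,0,0,0],[0,0,0,0],[0,0,0,0],[0,0,0,0],[0,0,0.5,0],[0,0,2,0],[0,0,3.5,0],[0,0,4,0]]], "grip": 0.5}}

```text
t: 11.45
tool_pos: [0.6191, 0.01, 0.1837]
tool_rot: [2.662, -1.663, -0.008]
contact_force: [0.7, 0.1, -0.1]
opening: 0.0429
```

Emit:
{"op": "step_arm", "data": {"moves": [[[-3,1.7,0.3,0],[-3.3,1.9,0,0],[-3.3,1.9,0,0],[-3.3,1.9,0,0],[-3.3,1.9,0,0],[-2.6,1.4,0,0],[-1,0.6,0,0],[0,0,0,0],[0,0,0,0],[0,0,0,0]]]}}

```text
t: 12.28
tool_pos: [0.4241, 0.1223, 0.1889]
tool_rot: [-2.663, 1.665, -0.002]
contact_force: [0.2, 0.1, 0.4]
opening: 0.0428
```

```bash
python3 t.py w60
```

```text
12.3333 [0.4241 0.1222 0.1887]
pt [525.  45.] [ 0.6304 -0.0009]
pt [160. 149.] [0.3744 0.2917]
pt [321. 175.] [0.4245 0.1237]
pt [633. 359.] [ 0.3836 -0.3487]
pt [505. 335.] [ 0.3407 -0.1788]
pt [588. 104.] [ 0.6133 -0.0928]
mask [500.   0. 627.  75.] [138. 140. 134.] tip [527.  67.] [0.58   0.0295]
mask [291. 150. 349. 216.] [173. 177. 170.] tip [319. 207.] [0.4156 0.1205]
mask [616. 344. 640. 382.] [39. 98. 19.] tip [634. 377.] [ 0.3942 -0.2299]
mask [ 99. 130. 183. 169.] [120. 125. 123.] tip [144. 162.] [0.3882 0.2627]
mask [487. 333. 499. 345.] [29. 67. 23.] tip [491. 340.] [ 0.3686 -0.082 ]
```

View pics/w60.png

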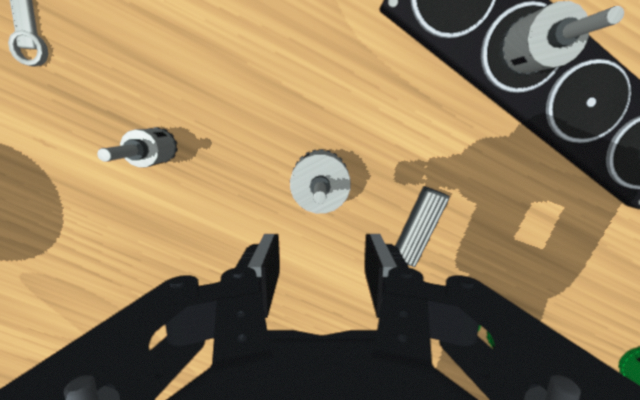

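saw_48 stands upright on its seat at (530,45). saw_60 (321,183) is directly under the TCP, with its shank top at (320,196).

Emit:
{"op": "step_arm", "data": {"moves": [[[0,0,-2.2,0],[0,0,-2.4,0],[0,0,-2.4,0],[0,0,-2.4,0],[0,0,-2.2,0],[0,0,-1.2,0],[0,0,0,0],[0,0,0,0]]]}}

```text
t: 13.1
tool_pos: [0.4229, 0.1223, 0.0597]
tool_rot: [2.662, -1.665, -0.003]
contact_force: [-0.2, -0.6, 0.7]
opening: 0.0427
```

Emit:
{"op": "step_arm", "data": {"moves": [[[0,0,0,0],[0,0,0,0],[0,0,0,0],[0,0,0,0],[0,0,0,0],[0,0,0,0],[0,0,0,0],[0,0,0,0]]], "grip": 1, "squeeze": 70}}

```text
t: 13.77
tool_pos: [0.4241, 0.123, 0.0616]
tool_rot: [-2.663, 1.664, -0.003]
contact_force: [0.7, 0.5, 5.6]
opening: 0.0088
```

Emit:
{"op": "step_arm", "data": {"moves": [[[0,0,1.5,0],[0,0,2.5,0],[0.5,0,3.0,0],[2.5,-0.4,0,0],[3.5,-0.5,0,0],[3.5,-0.5,0,0],[3.5,-0.5,0,0],[3.5,-0.5,0,0],[2.6,-0.4,0,0],[1.2,-0.2,0,0]]]}}

```text
t: 14.6
tool_pos: [0.6329, 0.0918, 0.1287]
tool_rot: [2.663, -1.665, -0.001]
contact_force: [0.0, -0.7, -2.1]
opening: 0.0085
```

Emit:
{"op": "step_arm", "data": {"moves": [[[0,0,0,0],[0,0,0,0],[0,0,0,0],[0,0,0,0]]]}}

```text
t: 14.93
tool_pos: [0.6295, 0.0931, 0.1295]
tool_rot: [2.664, -1.664, -0.002]
contact_force: [-0.7, 0.2, -2.2]
opening: 0.0088
```

```bash
python3 w.py p60 seat_a 0.024
```

```text
14.9833 [0.6297 0.0931 0.1299] 0.008374670157439423
pt 0.81 [474. 291.] [ 0.6085 -0.0722]
pt 0.68 [537. 336.] [ 0.5946 -0.1531]
pt 0.6 [544. 340.] [ 0.5938 -0.1619]
box 0.89 [365. 203. 447. 281.] [81. 80. 76.]
box 0.82 [442. 256. 515. 315.] [57. 57. 54.]
box 0.75 [508. 301. 585. 348.] [63. 62. 59.]
box 0.71 [278. 149. 370. 207.] [97. 96. 92.]
```

View pics/p60.png

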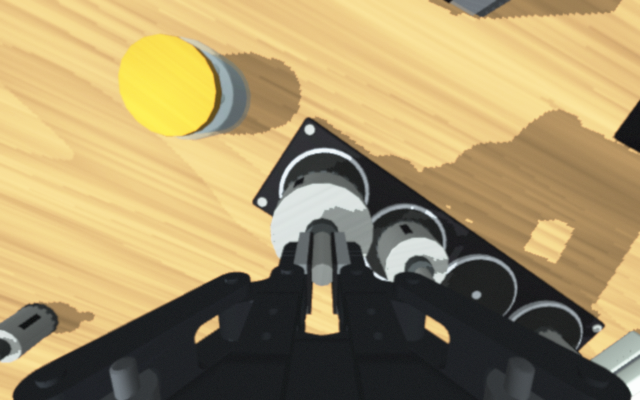

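saw_60 hangs level over the jar-end seat (ring centre about 324,192), with the jar well clear at (170,85). I'm lowering it with +2 mm in x.

Emit:
{"op": "step_arm", "data": {"moves": [[[0.2,0,-1.5,0],[0,0,-1.5,0],[0,0,-0.9,0],[0,0,-0.4,0],[0,0,-0.1,0],[0,0,0,0],[0,0,-0.1,0],[0,0,0,0],[0,0,0,0]]]}}

```text
t: 15.83
tool_pos: [0.6326, 0.093, 0.0859]
tool_rot: [2.664, -1.664, -0.002]
contact_force: [-4.1, 1.1, 7.3]
opening: 0.0088
```

Emit:
{"op": "step_arm", "data": {"moves": [[[0,0,0,0],[0,0,0,0],[0,0,0,0],[0,0,0,0],[0,0,0,0],[0,0,0.5,0],[0,0,2,0],[0,0,3.5,0],[0,0,4,0]]], "grip": 0.5}}

```text
t: 16.58
tool_pos: [0.6311, 0.0927, 0.1836]
tool_rot: [2.661, -1.663, -0.008]
contact_force: [0.6, -0.0, 0.5]
opening: 0.0431
```

Emit:
{"op": "step_arm", "data": {"moves": [[[-2.6,2,0.3,0],[-3.1,2.4,0,0],[-3.1,2.4,0,0],[-3.1,2.4,0,0],[-3.1,2.4,0,0],[-3.1,2.4,0,0],[-3.1,2.4,0,0],[-2.5,1.9,0,0],[-1.3,0.8,0,0],[-0.6,0.4,0,0]]]}}

```text
t: 17.42
tool_pos: [0.3752, 0.289, 0.1888]
tool_rot: [-2.666, 1.66, -0.0]
contact_force: [0.3, -0.1, 0.6]
opening: 0.0429
```

Emit:
{"op": "step_arm", "data": {"moves": [[[0,0,0,0],[0,0,0,0],[0,0,0,0]]]}}

```text
t: 17.67
tool_pos: [0.3779, 0.2873, 0.1885]
tool_rot: [-2.663, 1.666, -0.001]
contact_force: [-1.1, 0.6, -0.4]
opening: 0.0429
```

```bash
python3 t.py w36
```

```text
17.7167 [0.378  0.2872 0.1884]
pt [320. 176.] [0.3773 0.2889]
pt [576. 326.] [ 0.3448 -0.0856]
pt [636. 354.] [ 0.346  -0.1807]
mask [301. 161. 337. 199.] [141. 145. 140.] tip [316. 192.] [0.3798 0.2936]
mask [608.   1. 635.  64.] [91. 92. 88.] tip [628.  55.] [0.5717 0.1338]
mask [559. 310. 640. 379.] [32. 85. 11.] tip [635. 372.] [ 0.3529 -0.0612]
mask [619. 337. 640. 381.] [37. 96. 16.] tip [638. 375.] [ 0.3516 -0.0666]
```

View pics/w36.png

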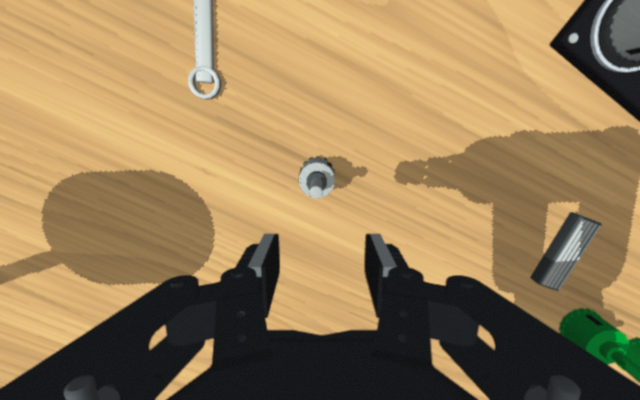

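saw_36 (317,178) is alone, with its shank top at (316,191). I'll shift +3 mm in y and grasp.

Emit:
{"op": "step_arm", "data": {"moves": [[[0,0.3,-2.2,0],[0,0,-2.4,0],[0,0,-2.4,0],[0,0,-2.4,0],[0,0,-2.2,0],[0,0,-1.2,0],[0,0,0,0],[0,0,0,0]]]}}

```text
t: 18.48
tool_pos: [0.3772, 0.2905, 0.0602]
tool_rot: [2.663, -1.665, -0.001]
contact_force: [0.1, -0.2, 0.3]
opening: 0.0424
```

Emit:
{"op": "step_arm", "data": {"moves": [[[0,0,0,0],[0,0,0,0],[0,0,0,0],[0,0,0,0],[0,0,0,0],[0,0,0,0],[0,0,0,0],[0,0,0,0]]], "grip": 1, "squeeze": 60}}

```text
t: 19.15
tool_pos: [0.3782, 0.2915, 0.062]
tool_rot: [-2.662, 1.663, -0.003]
contact_force: [-0.4, -0.7, 5.6]
opening: 0.0088
```

Emit:
{"op": "step_arm", "data": {"moves": [[[0,0,1.5,0],[0,0,2.5,0],[0.2,-0.5,3.0,0],[0.6,-2,0,0],[1,-3.2,0,0],[1,-3.5,0,0],[1,-3.5,0,0],[1,-3.5,0,0],[1,-3.5,0,0],[1,-3.5,0,0]]]}}

```text
t: 19.98
tool_pos: [0.4446, 0.0571, 0.13]
tool_rot: [2.664, -1.664, -0.001]
contact_force: [0.8, -0.3, -1.8]
opening: 0.009
```

Emit:
{"op": "step_arm", "data": {"moves": [[[1.1,-3.5,0,0],[1.2,-3.5,0,0],[1.5,-3.2,0,0],[2,-2.3,0,0],[3,-1,0,0],[3,0,0,0],[3,0,0,0],[1.3,0,0,0],[0,0,0,0],[0,0,0,0]]]}}

```text
t: 20.82
tool_pos: [0.6055, -0.0761, 0.1294]
tool_rot: [2.664, -1.664, -0.003]
contact_force: [-0.4, -0.5, -0.6]
opening: 0.0091
```

Emit:
{"op": "step_arm", "data": {"moves": [[[0,0,0,0],[0,0,0,0]]]}}

```text
t: 20.98
tool_pos: [0.6047, -0.076, 0.1298]
tool_rot: [2.664, -1.664, -0.002]
contact_force: [-0.5, -0.2, -1.9]
opening: 0.0088
```

```bash
python3 w.py p36 seat_a 0.024
```

```text
21.0333 [ 0.6049 -0.076   0.1301] 0.008865698529553726
pt 0.92 [328. 194.] [ 0.6072 -0.08  ]
pt 0.86 [400. 246.] [ 0.5936 -0.1581]
box 0.97 [282. 149. 368. 225.] [87. 87. 83.]
box 0.9 [113.  15. 193. 126.] [118. 116. 111.]
box 0.87 [361. 206. 447. 282.] [82. 81. 78.]
box 0.74 [199.  86. 286. 181.] [104. 103.  99.]
```

View pics/p36.png

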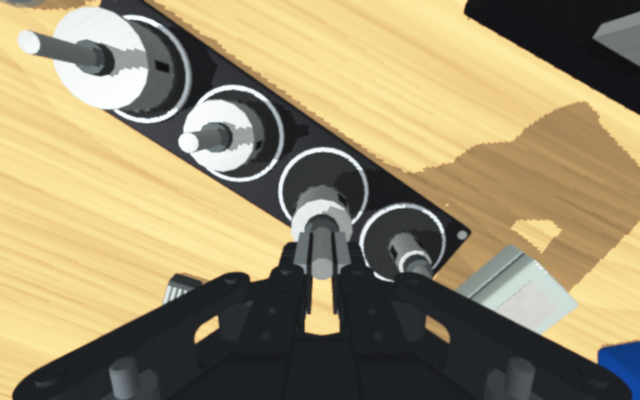

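The other three stand on their seats, and saw_36 is over the free one (ring centre about 323,193). Shifting +2 mm in x and lowering.

Emit:
{"op": "step_arm", "data": {"moves": [[[0.2,-0.1,-1.5,0],[0,0,-1.5,0],[0,0,-0.9,0],[0,0,-0.4,0],[0,0,-0.1,0],[0,0,0,0],[0,0,-0.1,0],[0,0,0,0],[0,0,0,0]]]}}

```text
t: 21.88
tool_pos: [0.6084, -0.0773, 0.0861]
tool_rot: [-2.664, 1.664, -0.002]
contact_force: [-0.8, 1.2, 1.7]
opening: 0.0092
```

Emit:
{"op": "step_arm", "data": {"moves": [[[0,0,0,0],[0,0,0,0],[0,0,0,0],[0,0,0,0],[0,0,0,0],[0,0,0.5,0],[0,0,2,0],[0,0,3.5,0],[0,0,4,0],[0,0,4,0]]], "grip": 0.5}}

```text
t: 22.72
tool_pos: [0.6072, -0.077, 0.2263]
tool_rot: [2.664, -1.664, -0.003]
contact_force: [1.4, -1.1, 0.3]
opening: 0.0426
```

Emit:
{"op": "step_arm", "data": {"moves": [[[-2,-1,3,0],[-2.5,-2,2,0],[-2.5,-2,0,0],[-2.5,-2.5,0,0],[-2.5,-2.5,0,0],[-2,-2,0,0],[-1,-1,0,0],[0,0,0,0],[0,0,0,0],[0,0,0,0]]]}}

```text
t: 23.55
tool_pos: [0.4584, -0.2069, 0.2756]
tool_rot: [-2.664, 1.664, -0.001]
contact_force: [0.5, 0.8, -0.3]
opening: 0.0427
```

```bash
python3 - <<'E'
from h import *
im=viewer.get_image("top"); print(readout.get_obs()["t"])
cv2.imwrite("pics/end.png",cv2.resize(im[125:205,220:430],None,fx=3.8,fy=3.8,interpolation=cv2.INTER_CUBIC))
for n in ("top","side"):
    viewer.get_image(n)
    for r in nets.pinpoint(n,"saw_25"):
        p=ray(n,r["at"],.024)
        if p[0]>.52: print(n,round(r["confidence"],2),np.round(r["at"]),p.round(4))
E
```

```text
23.6
top 0.75 [340. 166.] [ 0.6071 -0.0792]
top 0.71 [309. 166.] [0.6093 0.0079]
top 0.7 [278. 159.] [0.6311 0.0952]
top 0.62 [367. 168.] [ 0.6014 -0.1569]
side 0.91 [357. 203.] [ 0.6194 -0.0066]
side 0.78 [361. 248.] [ 0.6026 -0.1521]
side 0.71 [355. 180.] [0.6291 0.0861]
side 0.65 [356. 223.] [ 0.6055 -0.0748]
side 0.52 [366. 304.] [ 0.5876 -0.2902]
```

View pics/end.png

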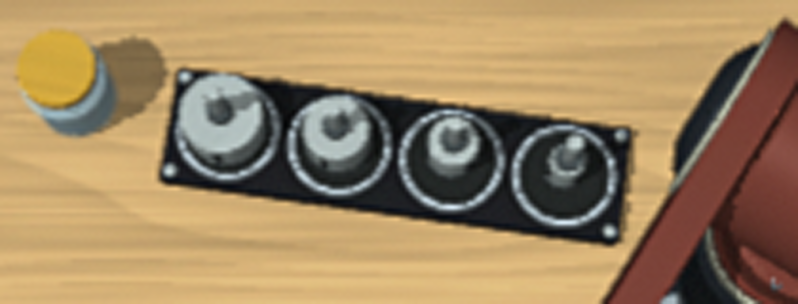

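The end view shows the saws standing in order from the jar end at crop (222,117) to the case end at (567,165). A quick numeric check of the cup-top centres (z = 0.064) against the seats follows.

```bash
python3 - <<'E'
from h import *
S=[[.6318,.0922],[.6195,.0081],[.6071,-.076],[.5947,-.1601]]
for p,s in zip([(222,117),(336,130),(453,148),(567,165)],S):
    q=ray("top",[220+(p[0]+.5)/3.8-.5,125+(p[1]+.5)/3.8-.5],.064); print(q.round(4),((q-s)*1000).round(1))
E
```

```text
[0.629  0.0916] [-2.8 -0.6]
[0.6187 0.0087] [-0.8  0.6]
[ 0.6048 -0.0758] [-2.3  0.2]
[ 0.5917 -0.1577] [-3.   2.4]
```

All are within about 4 mm of centre, and the limit is 13 mm. Handing in.

```bash
python3 -c "
from h import *
print(ctrl.finish_job(), readout.get_obs()['t'])"
```

```text
the job is handed in; nothing more can be done
the job is handed in; nothing more can be done
```

The four grey saws stand on the rack in order. Going from the bit case's end to the jar's end they are 25, 36, 48 and 60 mm. I left the green look-alikes, the bit case and the jar alone.

- **Position:** in the last top picture, all four look upright and their cup centres measure 1 to 4 mm from their seat centres (limit 13 mm).
- **Disagreement:** the networks' rougher position estimates differed by up to about 15 mm from the seats, as did one side-camera point and one top-camera point for saw_48. I trusted the cup-rim measurement over those.
- **Height:** I didn't measure the height of the saws on the rubber separately. Each was lowered until the wrist felt contact, then released.
- **Jar and case:** the jar looked undisturbed in the last top picture. In that picture the arm hid the bit case; it was last seen standing in the wrist picture taken just before the last saw (saw_36) was lowered. No forces suggested contact with either.
- **State at hand-in:** the gripper was open and clear of everything, at about 24 s.

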